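# Clear the jammed piston from the herb press barrel

## Task

The piston has jammed in the slatted barrel of the herb press. Take the wooden dowel from its rest on top of the small cabinet, lifting it over the gallery rail, and push the piston out through the barrel with it from the open end away from the tray, so that the piston ends up lying in the tray; do not touch the piston with the fingers. Then draw the dowel out, lay it back across its two rests on the cabinet, and leave the cup, mortar and pill bottles where they are.

Things in the scene. Friction and masses are not known exactly. Their poses are not given: they have to be found in the camera images.
- press: Fixed wooden stand (base 265 x 124 x 10 mm, x = -60 to +205 mm) holding the level steel herb-press barrel, a catch tray at its far end. Origin on the table below the barrel's middle; x along the barrel from entry to tray, z up. Barrel: cage 90 mm long (x = -45 to +45) of eight staves with 10 mm gaps, bore 52 mm, axis 50 mm up, hoops 69 mm across, top 85 mm up; wooden cheeks 47 mm to either side.
- press_entry (a point): Centre of the barrel's open entry mouth (the end away from the tray), on the barrel axis, 50 mm above the table. Axes as press. The table before it is clear; the wooden base reaches 15 mm out from it, 10 mm high.
- press_exit (a point): Centre of the barrel's open exit mouth at the tray, on the axis, 50 mm above the table, 90 mm from press_entry. Axes as press. Pushing the dowel's end some 12 mm past this point makes the piston drop clear of the barrel.
- press_tray (a point): Centre of the catch tray's floor, 13 mm above the table; tray inside 144 x 110 mm, walls 22 mm high above its floor, the lip towards the barrel only 6 mm high and 3 mm from the barrel's end. Axes as press.
- piston: White plastic cylinder with two thin black seal rings, 49 mm diameter, 60 mm long, about 150 g, jammed wholly inside the barrel, seen through its gaps. Origin at its centre, x along its axis. It grips the bore all along: it moves only under a steady push of about 6 to 18 N, stays where it is left, and drops some 10 mm into the tray when its rear has left the barrel.
- dowel: Plain round hardwood dowel, 25 mm diameter, 200 mm long, about 75 g, both ends alike. Lies level across two notched rests on top of the cabinet, along the cabinet's width. Origin at its centre, y along its length.
- cab: Fixed small wooden cabinet, 170 mm deep (x), 260 mm wide (y), 180 mm high, with a magnetic swing door at its front (-x), not needed. Origin at the centre of its underside, z up. Round its top a steel gallery rail, 8 mm thick, its top 34 mm above the cabinet's top, at x = -79 mm (front) and y = -124 and +124 mm (sides); an wooden strip 45 mm high at the back, x = 75 to 85 mm.
- cup: Bystander: steel cup, 80 mm across, 85 mm high, beyond the press. Origin at the centre of its underside.
- mortar: Bystander: white ceramic mortar with its pestle, 120 mm across, 85 mm high (pestle end at 147 mm), beyond the press. Origin at the centre of its underside.
- bottle0: Bystander: amber pill bottle, 40 mm diameter, 85 mm high, standing on the clear lazy susan (180 mm across, top 18 mm above the table) beyond the gap between cabinet and press. Origin at the centre of its underside.
- bottle1: Bystander: as bottle0, 75 mm high.
- bottle2: Bystander: as bottle0, 85 mm high.
- bottle3: Bystander: as bottle0, 75 mm high.
- rest_a (a point): Notch of a dark wood rest on the cabinet's top, 12 mm wide (y), 40 mm long (x), with a 23 mm wide notch for the dowel: notch floor 14 mm, horns 22 mm above the cabinet's top. This point is the axis of a dowel lying in it, 206.5 mm above the cabinet's underside, at the cabinet's x = 0, y = +78 mm. Axes as cab.
- rest_b (a point): Notch of a dark wood rest on the cabinet's top, 12 mm wide (y), 40 mm long (x), with a 23 mm wide notch for the dowel: notch floor 14 mm, horns 22 mm above the cabinet's top. This point is the axis of a dowel lying in it, 206.5 mm above the cabinet's underside, at the cabinet's x = 0, y = -78 mm. Axes as cab.

How it is judged (in metres and radians):
On the way, in this order (a step that is already met when the one before it is completed fails the run):
1. the dowel is lifted clear of its rests, above the gallery rail (z of dowel in the frame of cab above 0.228 m), for 0.1 s.
2. the dowel, in line in the barrel from the entry side, presses end-on on the piston (contact force between dowel and piston above 1 N and x of dowel in the frame of press below -0.05 m and angle between the y axis of dowel and the x axis of press, either way round below 0.25 rad), for 0.1 s.
3. the piston has left the barrel and lies in the tray (x of piston in the frame of press above 0.074 m and z of piston in the frame of press below 0.042 m), for 0.2 s.
At the end, for the whole second after the job is handed in: The piston lies at rest in the catch tray, out of the barrel (its centre more than 29 mm beyond the barrel's exit, inside the tray walls, less than 42 mm above the table), and the dowel lies at rest in the notches of both rests on the cabinet, centred along them to within 25 mm, released (all of step 3 and x of piston in the frame of press below 0.2 m and y of piston in the frame of press between -0.058 and 0.058 m and linear speed of each of piston, dowel below 0.02 m/s and x of dowel in the frame of cab between -0.008 and 0.008 m and y of dowel in the frame of cab between -0.025 and 0.025 m and z of dowel in the frame of cab between 0.2 and 0.212 m and angle between the y axis of dowel and the y axis of cab, either way round below 0.08 rad); the robot touches nothing.
It fails at once if the fingers touch the piston (contact force between the fingers and piston above 0.5 N).
It fails at once if the cup or the mortar is moved by more than 30 mm (distance of any of cup, mortar from where it was at the start of the episode above 0.03 m).
It fails at once if a pill bottle is moved by more than 30 mm (distance of any of bottle0, bottle1, bottle2, bottle3 from where it was at the start of the episode above 0.03 m).
It also fails if it takes over 54 s, if anything falls off the work surface, if the arm or the gripper's body presses on something with over 40 N, if the wrist force passes 120 N, or if a joint passes its speed limit or range.

## Robot

A 7-joint arm with a two-finger parallel gripper is mounted at the origin on the work surface. World frame = base frame: x ahead of the robot, y to its left, z up, the work surface at z = 0. Lengths are in mm, angles in rad, forces in N, time in s.
With the tool pointing down it reaches from about 425 to 875 mm from the base axis. Payload 9.9 kg.
Tool frame: the origin (TCP) lies midway between the tips of the shut fingers; the grasp point (between the pads) lies 19 mm behind it; z points along the fingers, y is the line along which they close (so a half turn about z gives the same grasp; the last joint's range is limited). The gripper opens to 85 mm and grips with 20 to 120 N. Pads are 22 mm wide; open, the fingers measure 114 mm over their backs; the gripper's body (76 mm by 85 mm) begins 54 mm behind the grasp point. The pads swing forward as they close: fully open they stand 13 mm farther back than shut.
Start: joints at [-1.361, 0.576, 0.025, 1.437, -0.015, 1.129, -0.057], TCP at [195.467, 646.082, 231.289] pointing down, gripper open.
Joint ranges: [-2.76, 2.76], [-0.34, 2.15], [-1.52, 1.57], [0.19, 2.46], [-1.09, 4.23], [0.17, 1.99], [-2.82, 2.82]. Speed limits (rad/s): [2.22, 2.22, 3.01, 3.01, 3.14, 3.14, 3.14].

## Interface

Orientations are given as a unit quaternion [x, y, z, w].
In Python, from station import r, claw, kin, readout, cams gives the robot as it stands. The module is installed in compiled form; this text tells all that it offers. Calls block until the motion is done:
- r.goto(position, orientation): joint-space move of the TCP to a pose.
- r.servo_line(position, rot=None, v=150, until_force=None): straight line of the TCP; rot=None keeps the orientation; v is the mean speed in mm/s. With until_force (N) it stops when the force on the tool has changed by that much, and returns True; else False.
- r.goto_joints(angles): joint-space move.
- claw.gripper_to(opening, grasp_force=None): opening from 0.0 (shut) to 1.0 (fully open); grasp_force is the grip in N (None keeps the last); returns when the fingers have stopped.
- r.wait(seconds).
- kin.inverse_kinematics(position, orientation): joint angles nearest the present ones, or None.
- readout.state(): the state.
- cams.read_camera(name): name is "side" or "top" or "wrist"; returns a dict with "color" (400x640x3 uint8, red, green, blue), "intrinsics" (3x3 intrinsics, pixels), "pose" (4x4, takes a point from camera to world coordinates). Camera axes: x right, y up, looking along -z (the intrinsics and any distortion apply to the point x, -y, -z); pixel columns grow to the right and rows downward; lengths in mm; the calibration is good to about 2 mm. A picture is of the moment at which its call begins. There is no depth.
A pose or a line that the arm cannot do raises r.MotionError and nothing moves.
- r.close_job(): hands the job in; it is judged then, once.
The state is a dict: "time_s": time; "joint_pos": joint angles; "dq": joint speeds; "joint_efforts": joint torques, N m; "tool_pos": TCP position; "tool_rot": TCP orientation; "force": force on the tool from outside, world axes, zero at the start; "wrist_torque": the same for the moment, N m; "opening": opening from 0.0 (shut) to 1.0 (fully open); "grip_force": force on a finger pad.
Only numpy, scipy, OpenCV 4.12 (cv2) and the standard library are available. Lean on these libraries where they do the work, as an engineer would, in place of code of your own. Each camera call takes 0.05 s, during which the arm holds its last target. There are 200 camera calls.

## Working session

There is one attempt and no reset: what is moved stays moved. The work goes in short steps, each a Python script; the robot and the scene stay as the last script left them, time stands still between calls to the robot, and variables do not carry over. Pictures are saved under pics/ and viewed, at most 10 in all, crops included, and the job is handed in when it is done.

```bash
mkdir -p pics; python3 - <<'E'
from station import r,claw,kin,readout,cams
import cv2,numpy as np
for n in("top","side"):
    c=cams.read_camera(n); cv2.imwrite(f"pics/{n}0.png",c["color"][:,:,::-1]); print(n,c["intrinsics"].tolist(),np.round(c["pose"],4).tolist(),[k for k in c])
s=readout.state();print(s)
E
```

```text
top [[488.8686997049571, 0.0, 313.3315023171915], [0.0, 488.8686997049571, 204.7073715045049], [0.0, 0.0, 1.0]] [[-0.0472, 0.9768, -0.2089, 303.9156], [-0.9989, -0.0466, 0.0079, -34.4169], [-0.002, 0.209, 0.9779, 1568.8998], [0.0, 0.0, 0.0, 1.0]] ['color', 'intrinsics', 'pose']
side [[378.00908808103844, 0.0, 319.38287041898667], [0.0, 378.00908808103844, 203.09974186749784], [0.0, 0.0, 1.0]] [[-0.963, 0.1209, -0.2409, 304.503], [-0.2692, -0.4716, 0.8397, 950.7023], [-0.0121, 0.8735, 0.4867, 711.1155], [0.0, 0.0, 0.0, 1.0]] ['color', 'intrinsics', 'pose']
{'time_s': 0.1, 'joint_pos': array([-1.36079773,  0.57643897,  0.0247838 ,  1.43779516, -0.01500687,
        1.12899647, -0.05649778]), 'dq': array([ 1.48467981e-03, -2.40054568e-03,  1.09056736e-03, -3.27105785e-03,
       -5.36401958e-05, -1.78940411e-03, -6.77385437e-04]), 'joint_efforts': array([ 5.97629783e-03, -7.67304325e+01,  2.25804113e+00, -2.86606193e+01,
        1.58844731e-02,  8.54091137e-03, -4.31956107e-05]), 'tool_pos': array([195.31457484, 645.71680723, 230.54372239]), 'tool_rot': array([ 1.46329221e-01,  9.89235680e-01, -7.21952249e-04, -9.01563971e-05]), 'force': array([ 0.77160059, -0.52447391,  0.36591024]), 'wrist_torque': array([-0.0144578 ,  0.02775577,  0.01715597]), 'grip_force': 0.0, 'opening': 1.000825355857817}
```

View pics/top0.png

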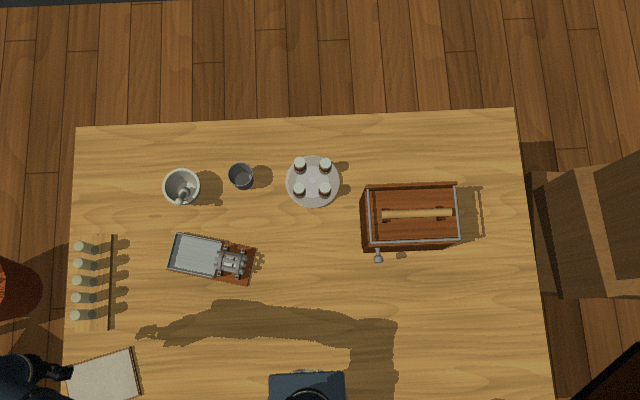

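View pics/side0.png

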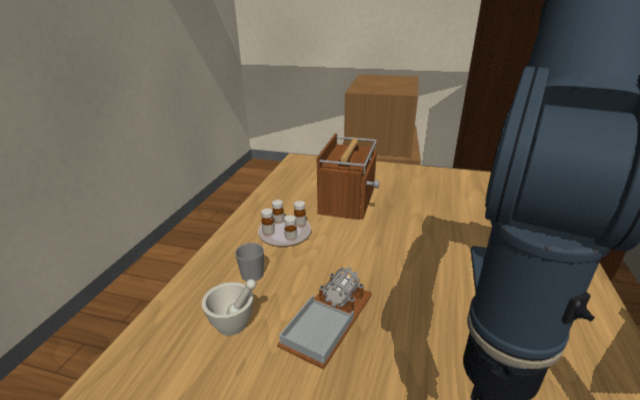

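The top view shows the dowel at about (383..452, 213), the barrel at about (233,262) with the tray to its left and the entry to its right, and the bottles at about (313,180). In the side view the cabinet stands at the back and the press in front, with the tray end nearest. Next I'll take rough positions and look with the wrist camera from above the dowel.

```bash
cat >h.py <<'E'
from station import r,claw,kin,readout,cams
import cv2,numpy as np
from scipy.spatial.transform import Rotation as R
def shot(n,f=None):
    c=cams.read_camera(n)
    if f: cv2.imwrite(f"pics/{f}.png",c["color"][:,:,::-1])
    return c
def cast(c,uv,z):
    uv=np.atleast_2d(np.asarray(uv,float));K=c["intrinsics"];P=c["pose"]
    d=np.c_[(uv[:,0]-K[0,2])/K[0,0],-(uv[:,1]-K[1,2])/K[1,1],-np.ones(len(uv))]@P[:3,:3].T
    return P[:3,3]+d*((z-P[2,3])/d[:,2])[:,None]
def proj(c,p):
    P=c["pose"];q=(np.atleast_2d(p)-P[:3,3])@P[:3,:3];K=c["intrinsics"]
    return np.c_[K[0,2]-K[0,0]*q[:,0]/q[:,2],K[1,2]+K[1,1]*q[:,1]/q[:,2]]
def down(a):  # tool down, tool y axis (closing line) at world yaw a
    y=np.array([np.cos(a),np.sin(a),0]);z=np.array([0,0,-1.]);x=np.cross(y,z)
    return R.from_matrix(np.c_[x,y,z]).as_quat()
def go(p,a): r.goto(list(p),down(a))
def line(p,a=None,v=150,f=None): return r.servo_line(list(p),None if a is None else down(a),v,f)
E
python3 - <<'E'
from h import *
np.set_printoptions(precision=1,suppress=True)
c=shot("top")
print("dowel",cast(c,[[383,214],[452,212]],206.5).tolist())
print("press entry/exit/tray",cast(c,[[249,265],[217,258]],60).tolist(),cast(c,[[197,256]],13))
print("bottles",cast(c,[[299,163],[325,163],[299,189],[324,189]],100).tolist(),"cup",cast(c,[[240,176]],60),"mortar",cast(c,[[182,187]],80))
s=readout.state();w=shot("wrist")
Rt=R.from_quat(s["tool_rot"]).as_matrix()
print("wrist in tool",Rt.T@(w["pose"][:3,3]-s["tool_pos"]),(Rt.T@w["pose"][:3,:3]).tolist(),w["intrinsics"][0],"tool y",Rt[:,1])
E
```

```text
dowel [[558.5403870424481, -241.6101626634138, 206.5], [554.9805256953648, -437.67225108903705, 206.5]]
press entry/exit/tray [[446.18369536759405, 160.00370384401475, 60.0], [472.3906907935309, 258.2324930429406, 60.0]] [[487. 331.  13.]]
bottles [[753.1162119995845, -7.791886780028982, 100.0], [749.2222580960282, -89.06987139715409, 100.0], [669.3970283870331, -4.346476483547065, 100.0], [665.7045627508427, -81.60465693339887, 100.0]] cup [[731.1 183.2  60. ]] mortar [[698.4 362.8  80. ]]
wrist in tool [  82.6    0.1 -141.1] [[0.0012559631611366497, 0.9474008521616113, 0.3200469463687914], [0.9999991456164709, -0.0013058818141892651, -5.864309811525887e-05], [0.000362384965822004, 0.32004674657952314, -0.9474016828573805]] [346.1   0.  326.8] tool y [ 0.3  1.  -0. ]
```

```bash
python3 - <<'E'
from h import *
import pickle
go([462,210,250],-0.26); a=shot("wrist","press1")
go([556,-340,430],0.0); b=shot("wrist","cab1")
pickle.dump((a,b),open("ab.pkl","wb"))
s=readout.state();print(s["time_s"],s["joint_pos"])
E
```

```text
4.2667 [ 0.05192918  0.56800416  0.88195077  1.14041981 -0.42903609  1.61229164
  0.83197652]
```

View pics/press1.png

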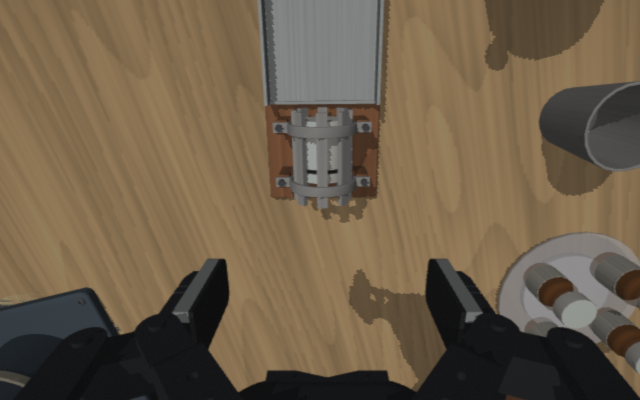

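View pics/cab1.png

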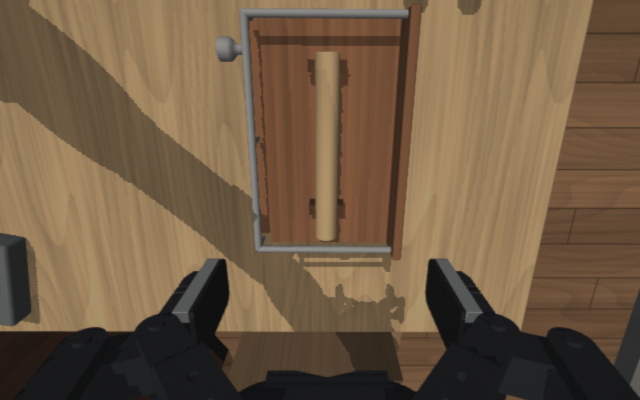

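The press1 picture shows the base's entry edge at row ~198 (cols 271..379), the barrel on column ~322 with its entry at row ~208, and the piston visible at rows 130–180. In cab1 the dowel runs from (327,52) to (327,241), and the rails are at cols 245–258 and rows 14/249.

```bash
cat >m.py <<'E'
from h import *
import pickle
np.set_printoptions(precision=1,suppress=True)
a,b=pickle.load(open("ab.pkl","rb"))
def edges(m,rows):
    L=[];Rr=[]
    for v in rows:
        u=np.flatnonzero(m[v]); 
        if len(u)>5: L.append([u[0],v+.5]);Rr.append([u[-1]+1,v+.5])
    return np.array(L,float),np.array(Rr,float)
def fit(P):  # robust line fit
    return cv2.fitLine(P.astype(np.float32),cv2.DIST_HUBER,0,.01,.01).ravel()
def brown(c,box,smin):
    h=cv2.cvtColor(c["color"],cv2.COLOR_RGB2HSV).astype(int);m=np.zeros(h.shape[:2],np.uint8)
    y0,y1,x0,x1=box;k=(h[:,:,0]<=11)&(h[:,:,1]>smin);m[y0:y1,x0:x1]=k[y0:y1,x0:x1]
    return cv2.morphologyEx(m,cv2.MORPH_OPEN,np.ones((3,3),np.uint8)),h
m,h=brown(a,(100,215,255,395),110)
print("hsv base",h[150,275],"table",h[150,240],"shadow",h[205,345])
L,Q=edges(m,range(115,190))
print("cols",L[::15,0],Q[::15,0])
l3,q3=cast(a,L,10),cast(a,Q,10)
fl,fq=fit(l3[:,:2]),fit(q3[:,:2])
d=fl[:2]+fq[:2]*np.sign(fl[:2]@fq[:2]); d/=np.linalg.norm(d); d*=np.sign(d[1]); n=np.array([d[1],-d[0]])
print("yaws",[np.degrees(np.arctan2(f[1],f[0])) for f in(fl,fq)],"width",(fq[2:]-fl[2:])@n)
c0=(fl[2:]+fq[2:])/2
bot=[]
for u in list(range(275,292))+list(range(356,376)):
    v=np.flatnonzero(m[:,u])
    if len(v): bot.append([u+.5,v[-1]+1])
b3=cast(a,bot,10)[:,:2];s=np.median((b3-c0)@d)
E=c0+d*(s+15);print("base rear spread",np.percentile((b3-c0)@d,[10,50,90]),"entry(from base)",E,"press origin",c0+d*(s+60))
# barrel centre stave top, tray
print("pred pix entry top stave(z85)",proj(a,[*E,81]),"exit z50",proj(a,[*(E+90*d),50]))
# dowel
h=cv2.cvtColor(b["color"],cv2.COLOR_RGB2HSV).astype(int)
print("dowel hsv",h[150,327],"cab",h[150,370],h[150,290],"rest",h[75,315])
k=((h[:,:,0]>=13)&(h[:,:,2]>110));mm=np.zeros(k.shape,np.uint8);mm[40:255,300:355]=k[40:255,300:355]
mm=cv2.morphologyEx(mm,cv2.MORPH_OPEN,np.ones((5,5),np.uint8))
n_,lab,st,_=cv2.connectedComponentsWithStats(mm);i=1+np.argmax(st[1:,4]);print(st[i])
L,Q=edges((lab==i),range(60,235));l3,q3=cast(b,L,206.5),cast(b,Q,206.5)
fd=fit(((l3+q3)/2)[:,:2]);dd=fd[:2]*np.sign(fd[1])
print("diam",np.median(np.linalg.norm(l3-q3,axis=1)),"yaw",np.degrees(np.arctan2(dd[1],dd[0])))
e=cast(b,[[327,st[i][1]],[327,st[i][1]+st[i][3]]],206.5)[:,:2]
t=(e-fd[2:])@dd;print("len",t[0]-t[1],"ends",(fd[2:]+np.outer(t,dd)),"centre",fd[2:]+dd*t.mean())
print("front rail",cast(b,[[246,20],[258,245]],210),"siderails",cast(b,[[330,14],[330,249]],210))
E
python3 m.py
```

```text
hsv base [ 12 137 108] table [ 17 102 127] shadow [17 94 98]Traceback (most recent call last):
  File "m.py", line 20, in <module>
    print("cols",L[::15,0],Q[::15,0])
                 ~^^^^^^^^
IndexError: too many indices for array: array is 1-dimensional, but 2 were indexed
```

```bash
sed -i 's/<=11)/<=14)/' m.py; python3 m.py
```

```text
hsv base [ 12 137 108] table [ 17 102 127] shadow [17 94 98]
cols [266. 267. 268. 269. 270.] [379. 379. 378. 378. 377.]
yaws [np.float32(75.90082), np.float32(75.959564)] width 122.602715
base rear spread [-44.  -43.7 -43.6] entry(from base) [448.1 175. ] press origin [459.1 218.7]
pred pix entry top stave(z85) [[322.9 207.7]] exit z50 [[322.  108.7]]
dowel hsv [ 17 103 171] cab [ 12 133 115] [ 11 134 105] rest [ 16 104 105]
[ 315   51   23  190 3958]
diam 22.149624023996736 yaw 89.383606
len 205.84106203473345 ends [[ 556.3 -234.6]
 [ 554.1 -440.4]] centre [ 555.2 -337.5]
front rail [[ 480.  -207.9  210. ]
 [ 477.  -444.   210. ]] siderails [[ 559.2 -202.5  210. ]
 [ 560.6 -449.   210. ]]
```

```bash
python3 - <<'E'
from h import *
import pickle
np.set_printoptions(precision=1,suppress=True)
a,b=pickle.load(open("ab.pkl","rb"))
print("rests",cast(b,[[342,60],[342,84],[342,198],[342,217]],200).tolist())
g=cv2.cvtColor(b["color"],cv2.COLOR_RGB2GRAY);print(g[110,308:346].tolist());print(g[170,308:346].tolist())
go([555.8,-382,300],-0.011)
line([555.8,-382,232],v=120)
shot("wrist","pre1"); s=readout.state();print(s["time_s"],s["tool_pos"],s["force"])
E
```

```text
rests [[571.5214530242462, -242.49729247502106, 200.0], [571.9086975349271, -265.47551415489943, 200.0], [573.9970512918356, -389.3937473349231, 200.0], [574.391371144605, -412.79180396270743, 200.0]]
[86, 86, 88, 92, 94, 95, 95, 96, 105, 116, 123, 127, 131, 135, 138, 139, 140, 140, 141, 141, 140, 138, 136, 132, 126, 120, 115, 110, 102, 91, 73, 64, 63, 63, 66, 83, 90, 90]
[86, 86, 85, 89, 91, 91, 94, 100, 111, 124, 130, 134, 138, 142, 145, 146, 147, 148, 148, 147, 146, 144, 140, 132, 124, 115, 105, 95, 84, 68, 61, 60, 64, 83, 92, 91, 91, 92]
5.6417 [ 556.2 -382.5  233.4] [-0.7 -0.6  0.1]
```

View pics/pre1.png

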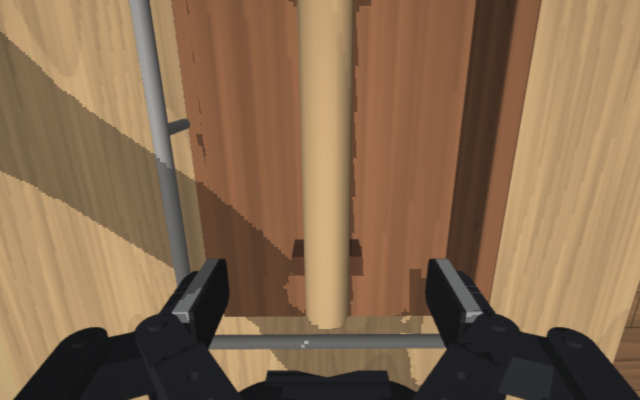

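pre1 shows the dowel centred between the open fingers (cols ~303–350), rest_b at rows 240–275 and the dowel end at row 325. I'll check the rest's near edge and then grasp.

```bash
python3 - <<'E'
from h import *
np.set_printoptions(precision=1,suppress=True)
c=shot("wrist")
print("rest edges",cast(c,[[297,257],[297,275],[356,257],[356,275]],202).tolist(),"dowel end",cast(c,[[327,327]],214),"axis",cast(c,[[327,110]],206.5))
E
```

```text
rest edges [[539.2703964587489, -397.04742577990436, 202.0], [538.8365603176954, -408.6761715301588, 202.0], [572.418484844611, -397.3957527321867, 202.0], [572.622089470343, -409.0348753565959, 202.0]] dowel end [[ 555.7 -435.   214. ]] axis [[ 556.9 -316.   206.5]]
```

```bash
cat >>h.py <<'E'
E=np.array([448.1,175.0]); YP=np.radians(75.93); D=np.array([np.cos(YP),np.sin(YP)]); AP=YP-np.pi/2
def ptool(front,z,tilt,off=147,back=19):
    """TCP pose for dowel front at press distance `front` past entry, axis height z, tilted about the dowel axis"""
    q=R.from_rotvec(np.r_[D,0]*tilt)*R.from_quat(down(AP))
    g=np.r_[E+D*(front-off),z]
    return list(g+q.apply([0,0,back])),q.as_quat()
E
python3 - <<'E'
from h import *
np.set_printoptions(precision=2,suppress=True)
for t in (-.3,-.15,0,.15,.3,.45):
    q=R.from_quat(ptool(0,50,t)[1]); print(t,"approach",q.apply([0,0,1]))
    for f in(-40,-20,-5,50,105): print("  ",f,kin.inverse_kinematics(*ptool(f,50,t)))
    print("  hi",kin.inverse_kinematics(*ptool(-20,130,t)))
x=readout.state()["tool_pos"]
line([556.2,-381.5,189],v=80)
claw.gripper_to(0.0,100); s=readout.state(); print(s["opening"],s["grip_force"],s["force"],s["tool_pos"])
E
```

```text
-0.3 approach [ 0.29 -0.07 -0.96]
   -40 None
   -20 None
   -5 None
   50 None
   105 [ 0.22  0.88 -1.29  2.4   1.49  1.11 -2.35]
  hi None
-0.15 approach [ 0.14 -0.04 -0.99]
   -40 None
   -20 [ 0.09  0.54 -0.42  2.45  1.38  0.29 -1.86]
   -5 [-0.11  0.53 -0.19  2.44  1.3   0.17 -1.79]
   50 [-0.23  0.54 -0.19  2.39  1.07  0.21 -1.69]
   105 [-0.82  0.63  0.52  2.33 -1.04  0.24  0.36]
  hi [-0.78  0.46  0.84  2.39 -0.83  0.4   0.5 ]
0 approach [ 0.  0. -1.]
   -40 [-0.49  0.63  0.6   2.36 -0.98  0.41  0.71]
   -20 [-0.55  0.64  0.61  2.35 -0.98  0.42  0.66]
   -5 [-0.59  0.65  0.62  2.34 -0.98  0.44  0.62]
   50 [-0.73  0.67  0.67  2.29 -0.97  0.49  0.49]
   105 [-0.85  0.71  0.71  2.23 -0.95  0.54  0.35]
  hi [-0.75  0.53  0.89  2.28 -0.72  0.64  0.44]
0.15 approach [-0.14  0.04 -0.99]
   -40 [-0.52  0.71  0.72  2.24 -0.82  0.66  0.6 ]
   -20 [-0.56  0.72  0.72  2.23 -0.83  0.67  0.56]
   -5 [-0.59  0.72  0.72  2.22 -0.83  0.68  0.53]
   50 [-0.7   0.74  0.73  2.18 -0.85  0.72  0.42]
   105 [-0.8   0.77  0.75  2.12 -0.85  0.77  0.31]
  hi [-0.68  0.61  0.9   2.17 -0.66  0.85  0.42]
0.3 approach [-0.29  0.07 -0.96]
   -40 [-0.49  0.79  0.75  2.13 -0.72  0.87  0.53]
   -20 [-0.53  0.79  0.75  2.12 -0.73  0.88  0.5 ]
   -5 [-0.56  0.8   0.75  2.11 -0.74  0.89  0.47]
   50 [-0.65  0.81  0.75  2.07 -0.77  0.93  0.38]
   105 [-0.74  0.83  0.75  2.01 -0.79  0.97  0.28]
  hi [-0.62  0.68  0.89  2.06 -0.61  1.04  0.41]
0.45 approach [-0.42  0.11 -0.9 ]
   -40 [-0.46  0.87  0.75  2.02 -0.65  1.05  0.49]
   -20 [-0.49  0.87  0.75  2.01 -0.66  1.06  0.46]
   -5 [-0.51  0.87  0.75  2.   -0.67  1.07  0.43]
   50 [-0.6   0.88  0.74  1.96 -0.71  1.11  0.35]
   105 [-0.67  0.89  0.74  1.9  -0.74  1.15  0.26]
  hi [-0.55  0.76  0.85  1.96 -0.57  1.21  0.39]
0.260161894330719 97.7560544013977 [-2.67  1.85  6.07] [ 556.05 -381.68  189.51]
```

```bash
python3 - <<'E'
from h import *
np.set_printoptions(precision=2,suppress=True)
line([556,-381.7,300],v=120); r.wait(.15)
p,q=ptool(-35,150,.2); r.goto(p,q)
p,q=ptool(-35,50,.2); r.servo_line(p,None,120); r.wait(.1)
c=shot("wrist","app1");t=shot("top")
cv2.imwrite("pics/app_top.png",cv2.resize(t["color"][210:310,160:320,::-1],None,fx=5,fy=5))
s=readout.state();print(s["time_s"],s["tool_pos"],np.array(p),s["opening"],s["grip_force"],s["force"])
print("pred axis front/back pix wrist",proj(c,[[*(E+D*-35),50],[*(E-D*100),50],[*E,50]]),"top",proj(t,[[*(E+D*-35),50],[*E,50]]))
E
```

```text
11.025 [400.54  -0.55  31.83] [400.19  -0.62  31.38] 0.26274425887247116 107.86952376365662 [-0.26  0.88 -0.97]
pred axis front/back pix wrist [[ 325.87 -172.15]
 [ 325.78   76.02]
 [ 325.94 -356.5 ]] top [[255.59 267.13]
 [244.57 264.9 ]]
```

View pics/app1.png

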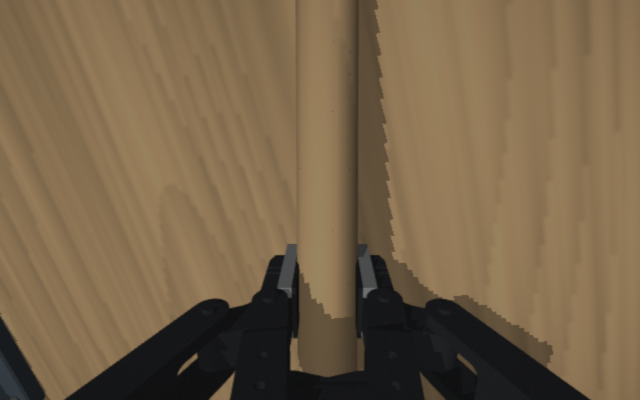

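app1 shows the dowel held square and centred (cols 296–358). Now the top view for the fit to the barrel, plus the side camera.

```bash
python3 - <<'E'
from h import *
np.set_printoptions(precision=2,suppress=True)
t=cv2.imread("pics/app_top.png");c=shot("side")
f=[[*(E+D*-35),50],[*(E+D*-235),50],[*E,50],[*(E+90*D),50]]
pr=proj(c,f);print(pr)
o=cv2.resize(c["color"][230:370,270:430,::-1],None,fx=4.5,fy=4.5)[:600]
cv2.imwrite("pics/both.png",np.hstack([t[:500,:400],o[:500,:400]]))
x0=proj(c,f)
cv2.imwrite("pics/both.png",cv2.resize(c["color"][250:370,270:430,::-1],None,fx=5,fy=5))
E
```

```text
[[354.43 268.63]
 [381.55 232.97]
 [348.85 275.97]
 [333.05 296.74]]
```

View pics/both.png

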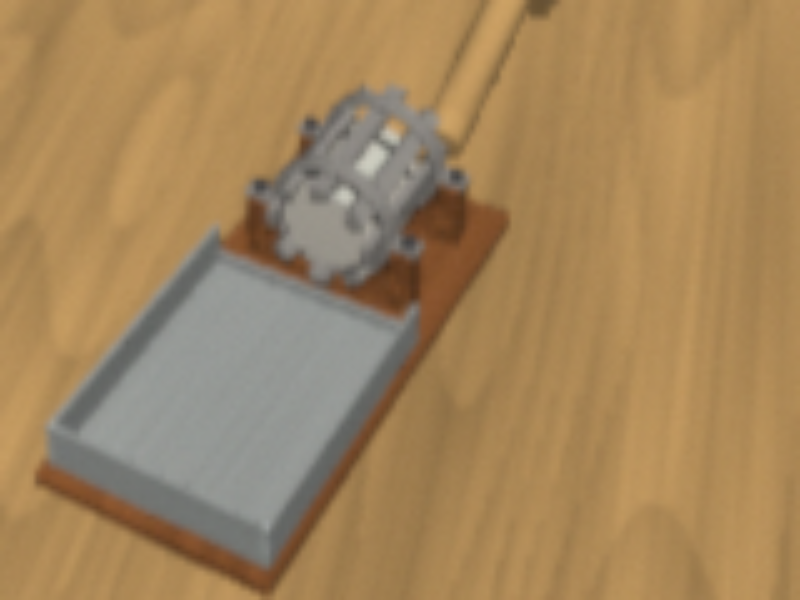

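View pics/app_top.png

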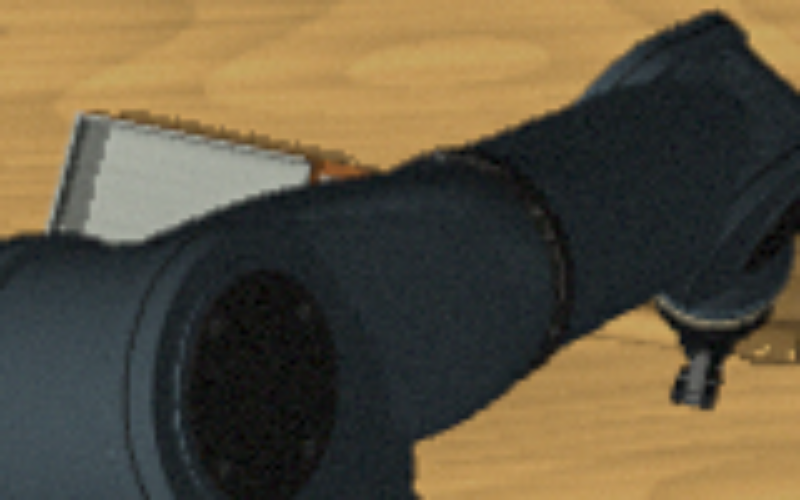

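The side view crop shows the dowel's front beside the entry (crop ~(450,140)), a bit low against the prediction. The top view is blocked by the arm. I suspect the dowel droops, so I'll measure its pitch from both cameras.

```bash
cat >droop.py <<'E'
from h import *
from scipy.optimize import least_squares
np.set_printoptions(precision=2,suppress=True)
def edgecols(img,rows,lo,hi):
    g=cv2.GaussianBlur(cv2.cvtColor(img,cv2.COLOR_RGB2LAB),(3,3),0).astype(float);out=[]
    for v in rows:
        gr=np.abs(np.diff(g[v],axis=0)).sum(1)
        out.append([lo[0]+np.argmax(gr[lo[0]:lo[1]])+1,hi[0]+np.argmax(gr[hi[0]:hi[1]])+1,v+.5])
    return np.array(out,float)
def measure(c,s,rows=range(5,230,8)):
    """axis of a 25 mm cylinder from its two silhouette lines: each edge ray lies 12.5 mm from the axis (in tool frame)"""
    ed=edgecols(c["color"],rows,(280,312),(345,375))
    Rt=R.from_quat(s["tool_rot"]).as_matrix();o=Rt.T@(c["pose"][:3,3]-s["tool_pos"])
    uv=np.r_[ed[:,[0,2]],ed[:,[1,2]]]
    d=(cast(c,uv,0)-c["pose"][:3,3])@Rt;d/=np.linalg.norm(d,axis=1)[:,None];sg=np.r_[-np.ones(len(ed)),np.ones(len(ed))]
    def f(p):  # axis: point (0,p0,p1), direction (1,p2,p3)
        u=np.array([1,p[2],p[3]]);u/=np.linalg.norm(u);n=np.cross(d,u);n/=np.linalg.norm(n,axis=1)[:,None]
        return np.abs(n@(np.array([0,p[0],p[1]])-o))-12.5
    q=least_squares(f,[0,-19,0,0],loss="soft_l1")
    return q.x,np.abs(q.fun).mean(),ed
if __name__=="__main__":
    c=shot("wrist");s=readout.state();x,e,ed=measure(c,s)
    print("axis in tool: y,z at x=0, slopes y,z",x,"resid",e);print(ed[::6])
E
python3 droop.py
```

```text
axis in tool: y,z at x=0, slopes y,z [  0.56 -10.5   -0.     0.17] resid 0.6236715648960665
[[295.  374.    5.5]
 [296.  359.   53.5]
 [296.  358.  101.5]
 [296.  358.  149.5]
 [296.  358.  197.5]]
```

```bash
python3 - <<'E'
from h import *
np.set_printoptions(precision=2,suppress=True)
c=shot("side");P=c["pose"];K=c["intrinsics"];n=np.array([D[1],-D[0],0]);E3=np.array([*E,0])
def vp(uv):
    w=cast(c,uv,0)-P[:3,3];t=((E3-P[:3,3])@n)/(w@n);X=P[:3,3]+w*t[:,None]
    return np.c_[(X-E3)@np.r_[D,0],X[:,2]]
print("x from entry, z: exit centre, dowel front?, mid, back",vp([[335.2,296.2],[366.2,264.0],[371.2,254]]))
g=c["color"].astype(int)
for v in (250,254,258,262,266,270,274): print(v,[tuple(p) for p in g[v,350:386:2]])
E
```

```text
x from entry, z: exit centre, dowel front?, mid, back [[  78.35   42.29]
 [-120.33    6.91]
 [-156.32   19.96]]
250 [(np.int64(188), np.int64(150), np.int64(94)), (np.int64(179), np.int64(141), np.int64(88)), (np.int64(181), np.int64(142), np.int64(87)), (np.int64(184), np.int64(145), np.int64(90)), (np.int64(184), np.int64(145), np.int64(91)), (np.int64(183), np.int64(144), np.int64(91)), (np.int64(182), np.int64(144), np.int64(91)), (np.int64(172), np.int64(136), np.int64(84)), (np.int64(145), np.int64(115), np.int64(73)), (np.int64(183), np.int64(145), np.int64(91)), (np.int64(204), np.int64(161), np.int64(103)), (np.int64(201), np.int64(159), np.int64(100)), (np.int64(173), np.int64(136), np.int64(85)), (np.int64(109), np.int64(86), np.int64(54)), (np.int64(102), np.int64(79), np.int64(49)), (np.int64(117), np.int64(92), np.int64(60)), (np.int64(164), np.int64(129), np.int64(81)), (np.int64(175), np.int64(140), np.int64(87))]
254 [(np.int64(184), np.int64(146), np.int64(92)), (np.int64(183), np.int64(145), np.int64(91)), (np.int64(185), np.int64(147), np.int64(91)), (np.int64(187
[... 4148 characters left out ...]
4(131)), (np.int64(147), np.int64(142), np.int64(134)), (np.int64(195), np.int64(162), np.int64(109)), (np.int64(202), np.int64(159), np.int64(99)), (np.int64(188), np.int64(148), np.int64(93)), (np.int64(141), np.int64(111), np.int64(70)), (np.int64(178), np.int64(141), np.int64(88)), (np.int64(183), np.int64(144), np.int64(91)), (np.int64(171), np.int64(136), np.int64(86)), (np.int64(164), np.int64(129), np.int64(81)), (np.int64(163), np.int64(129), np.int64(81)), (np.int64(169), np.int64(134), np.int64(82)), (np.int64(165), np.int64(130), np.int64(81)), (np.int64(163), np.int64(128), np.int64(82)), (np.int64(169), np.int64(132), np.int64(82)), (np.int64(173), np.int64(137), np.int64(85))]
```

```bash
python3 - <<'E'
from h import *
from scipy.optimize import least_squares
np.set_printoptions(precision=2,suppress=True)
c=shot("side");uv=np.array([[371,250.5],[367,258.5],[365,262.5],[363,266.5],[361,270.5]])+[.5,0]
for sh in (0,2.0):
    def f(p):
        a=np.array([*(E-35*D),p[0]]);b=np.array([*(E-182*D),p[1]])
        A,B=proj(c,[a,b])+[sh,0];n=np.array([B[1]-A[1],A[0]-B[0]]);n/=np.linalg.norm(n);return (uv-A)@n
    q=least_squares(f,[50,50]);print(sh,"front z, grip z",q.x,q.fun,"front pix",proj(c,[*(E-35*D),q.x[0]]))
E
python3 - <<'E'
import sys;sys.path.insert(0,'.')
from h import *
from droop import *
c=shot("wrist");s=readout.state()
for rows in (range(30,110,8),range(30,230,8),range(110,230,8)): print(*measure(c,s,rows)[:2])
E
```

```text
0 front z, grip z [-12.35  41.9 ] [ 0.  0. -0. -0. -0.] front pix [[353.7 286.1]]
2.0 front z, grip z [ 3.57 59.09] [-0. -0. -0. -0. -0.] front pix [[353.88 281.73]]
[ 0.13 22.42  0.   -0.2 ] 0.5184088581661863
[  0.63 -13.38  -0.     0.22] 0.37524342101394514
[  0.74 -15.78  -0.01   0.27] 0.2496312538720101
```

```bash
cat >>droop.py <<'E'
def fixed(c,s,z=-17,rows=range(60,230,8)):
    ed=edgecols(c["color"],rows,(280,312),(345,375))
    Rt=R.from_quat(s["tool_rot"]).as_matrix();o=Rt.T@(c["pose"][:3,3]-s["tool_pos"]);uv=np.r_[ed[:,[0,2]],ed[:,[1,2]]]
    d=(cast(c,uv,0)-c["pose"][:3,3])@Rt
    def f(p):
        u=np.array([1,p[1],p[2]]);n=np.cross(d,u/np.linalg.norm(u));n/=np.linalg.norm(n,axis=1)[:,None]
        return np.abs(n@(np.array([0,p[0],z])-o))-12.5
    return least_squares(f,[0,0,0.1],loss="soft_l1",f_scale=.3).x
E
python3 - <<'E'
from droop import *
s=readout.state();print(fixed(shot("wrist"),s))
p,q=ptool(-35,110,.2); r.servo_line(p,None,120); r.wait(.3)
c=shot("wrist");s=readout.state();print(s["time_s"],s["force"],fixed(c,s),measure(c,s,range(60,230,8))[0])
c=shot("side","up1")
img=cv2.resize(c["color"][210:330,270:430,::-1],None,fx=5,fy=5);cv2.imwrite("pics/up1.png",img)
print(proj(c,[[*(E-35*D),110-147*k] for k in (0,.2,.3,.4)]),proj(c,[*(E-182*D),110]))
E
```

```text
[ 0.54 -0.    0.28]
12.325 [-0.01  0.6  -0.28] [ 0.54 -0.01  0.28] [  0.66 -16.2   -0.01   0.27]
[[355.18 250.82]
 [354.81 259.67]
 [354.63 264.01]
 [354.45 268.28]] [[376.27 224.75]]
```

View pics/up1.png

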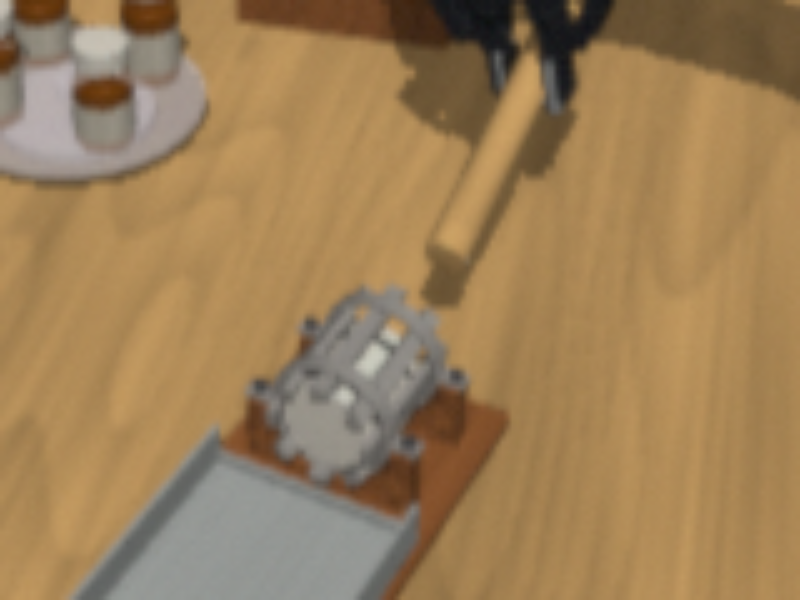

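The droop is stable at ~0.27 rad. The dowel front is at crop (450,248), which agrees. I'll compensate by pitching the tool about its closing line, then verify.

```bash
cat >>h.py <<'E'
def ptool2(front,z,tilt,pitch=.27,off=147,back=17):
    q=R.from_rotvec(np.r_[D,0]*tilt)*R.from_quat(down(AP))*R.from_rotvec([0,pitch,0])
    g=np.r_[E+D*(front-off),z]
    return list(g+q.apply([0,-.5,back])),q.as_quat()
E
python3 - <<'E'
from droop import *
for t in(0.,.2,.35,.5):print(t,[kin.inverse_kinematics(*ptool2(f,z,t)) is not None for f,z in((-35,110),(-35,50),(0,50),(50,50),(104,50))])
t=.2
p,q=ptool2(-35,110,t);r.goto(p,q)
p,q=ptool2(-35,51,t);r.servo_line(p,None,100);r.wait(.2)
c=shot("wrist");s=readout.state();print(s["time_s"],s["tool_pos"]-p,fixed(c,s),s["joint_pos"])
c=shot("side");cv2.imwrite("pics/app2.png",cv2.resize(c["color"][210:330,270:430,::-1],None,fx=5,fy=5))
print((proj(c,[[*(E-35*D),51],[*(E-135*D),51],[*E,50]])-[270,210])*5)
E
```

```text
0.0 [True, True, True, True, True]
0.2 [True, True, True, True, True]
0.35 [True, True, True, True, True]
0.5 [True, True, True, True, True]
13.8417 [0.28 0.03 0.42] [ 0.47 -0.    0.28] [-0.24  0.7   0.58  2.24 -0.97  0.79  0.86]
[[422.22 291.7 ]
 [494.66 196.53]
 [394.25 329.84]]
```

View pics/app2.png

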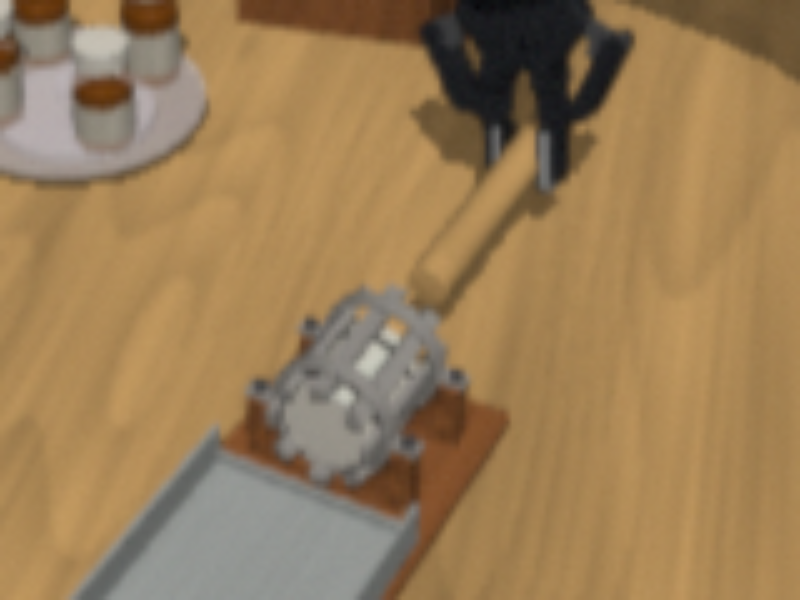

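app2 shows the dowel level and in line with the barrel, its front at crop (430,285) where expected. Now push, monitoring the force.

```bash
python3 - <<'E'
from droop import *
t=.2
D3=np.r_[D,0]
p,q=ptool2(6,51,t);print("hit",r.servo_line(p,None,60,25))
for f in (20,35,50,65,80,95,105):
    p,q=ptool2(f,51,t);hit=r.servo_line(p,None,45,60);s=readout.state()
    print(f,hit,round(s["time_s"],1),"axial",round(s["force"]@D3,1),"F",s["force"],"err",(s["tool_pos"]-p)@D3,s["opening"])
    if hit:break
c=shot("wrist");print(fixed(c,s))
E
```

```text
hit False
20 False 15.2 axial -0.0 F [-0.48  0.08 -0.49] err 0.19575079996572545 0.25859406216617403
35 False 15.7 axial -9.2 F [-1.83 -9.02 -1.03] err -1.7343657394505527 0.25906329137352974
50 False 16.1 axial -9.8 F [-2.62 -9.47  0.3 ] err -1.9903562875230538 0.25989713486754984
65 False 16.6 axial -8.8 F [-2.5  -8.49  1.19] err -1.977958483538453 0.25849979847788873
80 False 17.1 axial -9.5 F [-1.74 -9.37  0.16] err -1.9875305520123847 0.26274360547685144
95 False 17.6 axial 0.4 F [-0.24  0.49 -0.12] err 0.315957346802373 0.26053062666429233
105 False 18.0 axial -1.7 F [-0.49 -1.62 -0.78] err 0.4733388403294933 0.25975557777762964
[ 0.64 -0.01  0.2 ]
```

```bash
python3 - <<'E'
from droop import *
c=shot("side");im=c["color"]
h=cv2.cvtColor(im,cv2.COLOR_RGB2HSV).astype(int)
pts=lambda x,y,z:[*(E+D*(x+45)+np.array([D[1],-D[0]])*y),z]
# tray floor polygon
poly=proj(c,[pts(52,-50,13),pts(190,-50,13),pts(190,50,13),pts(52,50,13)])
P=c["pose"]
for x in range(50,190,10): 
    print(x,[tuple(h[int(v),int(u)].tolist()) for u,v in proj(c,[pts(x,0,60),pts(x,0,13)])])
m=(h[:,:,1]<40)&(h[:,:,2]>185);m[:270]=0;m[380:]=0;m[:,:270]=0;m[:,400:]=0
v,u=np.nonzero(m);print(len(u),u.min(),u.max(),v.min(),v.max(),u.mean(),v.mean())
X=cast(c,[[u.mean(),v.mean()]],45)[0][:2]-E;print("blob press x",X@D-45,"y",X@[D[1],-D[0]])
E
```

```text
50 [(17, 127, 190), (20, 23, 200)]
60 [(23, 21, 196), (25, 21, 202)]
70 [(21, 26, 136), (21, 20, 88)]
80 [(23, 23, 202), (24, 19, 202)]
90 [(23, 21, 204), (21, 23, 144)]
100 [(22, 23, 199), (23, 23, 142)]
110 [(21, 21, 169), (21, 24, 141)]
120 [(26, 22, 159), (50, 5, 150)]
130 [(23, 21, 143), (50, 5, 150)]
140 [(18, 24, 141), (70, 5, 153)]
150 [(68, 7, 153), (60, 5, 153)]
160 [(53, 7, 154), (72, 8, 153)]
170 [(68, 7, 152), (50, 5, 152)]
180 [(70, 5, 154), (50, 5, 152)]
178 318 337 296 318 328.0168539325843 306.6629213483146
blob press x 76.420731394283 y -2.8429039902986903
```

The piston has dropped into the tray. I'll nudge it a little further for margin, withdraw, check it, then carry the dowel back above the cabinet.

```bash
python3 - <<'E'
from droop import *
t=.2;D3=np.r_[D,0]
p,q=ptool2(112,51,t);print(r.servo_line(p,None,30,40),readout.state()["force"]@D3)
p,q=ptool2(-35,51,t);print(r.servo_line(p,None,110,40),readout.state()["force"])
p,q=ptool2(-35,180,t);r.servo_line(p,None,150);r.wait(.1)
c=shot("wrist");s=readout.state();print("droop",fixed(c,s),s["time_s"])
c=shot("side");im=c["color"];h=cv2.cvtColor(im,cv2.COLOR_RGB2HSV).astype(int)
pts=lambda x,y,z:[*(E+D*(x+45)+np.array([D[1],-D[0]])*y),z]
print([(x,int(h[int(v),int(u),2])) for x in range(46,150,4) for u,v in proj(c,[pts(x,0,62)])])
ph=float(fixed(shot("wrist"),readout.state())[2]);ph=min(max(ph,.1),.35)
q=R.from_quat(down(-.011))*R.from_rotvec([0,ph,0])
g=np.array([556.15,-372,330]);r.goto(list(g+q.apply([0,0,17])),q.as_quat());r.wait(.2)
c=shot("wrist");s=readout.state();print("droop",ph,fixed(c,s),measure(c,s,range(60,230,8))[0],s["time_s"],s["tool_pos"]-(g+q.apply([0,0,17])),s["grip_force"])
E
```

```text
False -1.219041052126916
False [ 0.28 -0.24 -1.35]
droop [ 0.35 -0.    0.28] 21.1
[(46, 114), (50, 131), (54, 138), (58, 140), (62, 153), (66, 177), (70, 169), (74, 95), (78, 143), (82, 181), (86, 188), (90, 185), (94, 187), (98, 187), (102, 184), (106, 179), (110, 145), (114, 162), (118, 189), (122, 176), (126, 154), (130, 153), (134, 149), (138, 152), (142, 150), (146, 152)]
droop 0.27752174298643784 [ 0.86 -0.01  0.3 ] [  4.06 -63.55  -0.05   0.94] 23.025 [ 0.34  0.85 -0.06] 107.85262942314148
```

```bash
python3 - <<'E'
from droop import *
ph=.28;q=R.from_quat(down(-.011))*R.from_rotvec([0,ph,0])
def P(z): return list(np.array([556.15,-372,z])+q.apply([0,0,17]))
print(r.servo_line(P(232),q.as_quat(),120,15)); r.wait(.1); f0=readout.state()["force"]
for z in (222,216,212,209,207,206,205.5):
    hit=r.servo_line(P(z),None,30,12);s=readout.state();print(z,hit,s["force"]-f0,s["wrist_torque"],s["tool_pos"][2]-P(z)[2],s["time_s"])
    if hit:break
print(fixed(shot("wrist"),s))
E
```

```text
False
222 False [-1.4   1.1  -0.08] [-0.36  0.01  0.04] -0.22018592552225869 24.575
216 False [-1.01  1.21 -0.81] [-0.35 -0.02  0.01] -0.27633821325702 24.925
212 False [-0.39  0.78  0.1 ] [-0.41  0.01  0.02] -0.23362203855887742 25.2083
209 False [-0.59  1.97  0.24] [-0.39 -0.01 -0.04] -0.21619805067913944 25.4583
207 False [-0.45  0.96 -0.35] [-0.39  0.05  0.03] -0.10766922816219449 25.7083
206 False [-0.14  0.01 -0.15] [-0.36 -0.01  0.02] -0.03275082257948725 25.9583
205.5 False [-1.28  0.3  -0.95] [-0.43  0.08  0.04] -0.017798890714175286 26.2083
[0.27 0.01 0.18]
```

```bash
python3 - <<'E'
from droop import *
c=shot("wrist");s=readout.state()
ed=edgecols(c["color"],range(4,240,16),(280,312),(345,375));print(ed.T)
g=cv2.cvtColor(c["color"],cv2.COLOR_RGB2GRAY)
for v in(20,100,180):print(v,g[v,284:372:2].tolist())
# predicted edges for level dowel
Rt=R.from_quat(s["tool_rot"]).as_matrix();G=s["tool_pos"]+Rt@[0,0,-17]
for dz in(0,12):
  for y in(40,80,110,140):
    m=G+np.array([.0108*y,y,dz*y/124]);print(dz,y,proj(c,[m+[-12.5,0,0],m+[12.5,0,0]]).round(1).tolist())
print("rest_a pix",proj(c,[[557-20,-247,202],[557+20,-247,202],[537,-247,180]]).tolist())
E
```

```text
[[295.  295.  286.  297.  298.  297.  297.  297.  297.  298.  297.  297.
  297.  297.  297. ]
 [371.  358.  373.  362.  363.  356.  361.  363.  364.  361.  362.  364.
  361.  362.  360. ]
 [  4.5  20.5  36.5  52.5  68.5  84.5 100.5 116.5 132.5 148.5 164.5 180.5
  196.5 212.5 228.5]]
20 [52, 46, 47, 38, 38, 47, 102, 125, 139, 147, 150, 154, 159, 163, 166, 169, 169, 171, 171, 172, 173, 173, 173, 172, 171, 171, 171, 169, 166, 164, 159, 153, 144, 137, 127, 115, 96, 61, 45, 45, 44, 47, 73, 81]
100 [114, 117, 118, 119, 120, 120, 117, 130, 145, 153, 158, 162, 167, 170, 174, 176, 178, 179, 181, 181, 181, 181, 181, 180, 179, 177, 176, 170, 163, 156, 150, 142, 134, 126, 121, 113, 93, 78, 83, 116, 116, 115, 113, 113]
180 [111, 110, 113, 117, 119, 119, 119, 134, 148, 157, 162, 166, 171, 174, 177, 180, 182, 184, 185, 185, 185, 185, 185, 184, 183, 182, 180, 174, 166, 159, 153, 143, 134, 127, 115, 104, 82, 77, 80, 80, 107, 117, 115, 115]
0 40 [[296.7, 187.1], [357.7, 186.5]]
0 80 [[296.5, 88.3], [358.2, 87.7]]
0 110 [[296.2, 12.5], [358.6, 11.9]]
0 140 [[296.0, -64.8], [359.0, -65.4]]
12 40 [[295.9, 187.4], [358.6, 186.8]]
12 80 [[294.7, 83.2], [360.1, 82.6]]
12 110 [[293.7, -1.0], [361.3, -1.7]]
12 140 [[292.7, -91.1], [362.5, -91.8]]
rest_a pix [[277.36416549661, -20.814634885990415], [375.15528915254134, -21.78580484480807], [284.0080235837107, 5.556697242042503]]
```

The dowel edges (295.5–357.5 at row 20) match a level dowel seated at 205.5–206.5, so I'll release, retreat and check.

```bash
cat >chk.py <<'E'
from h import *
np.set_printoptions(precision=2,suppress=True)
c=shot("wrist","fin");h=cv2.cvtColor(c["color"],cv2.COLOR_RGB2HSV).astype(int)
k=((h[:,:,0]>=13)&(h[:,:,2]>110));x0=int(proj(c,[557,-325,206])[0,0])
m=np.zeros(k.shape,np.uint8);m[25:245,x0-26:x0+26]=k[25:245,x0-26:x0+26];m=cv2.morphologyEx(m,cv2.MORPH_OPEN,np.ones((5,5),np.uint8))
n,lab,st,_=cv2.connectedComponentsWithStats(m);i=1+np.argmax(st[1:,4]);print(st[i])
M=[]
for v in range(st[i][1]+10,st[i][1]+st[i][3]-10,4):
    u=np.flatnonzero(lab[v]==i);M.append([u[0],u[-1]+1,v+.5])
M=np.array(M);a=cast(c,M[:,[0,2]],206.5);b=cast(c,M[:,[1,2]],206.5);C=(a+b)/2
print("width along",np.linalg.norm(a-b,axis=1)[::6]);print("axis x,y",C[::6,:2].tolist());f=np.polyfit(C[:,1],C[:,0],1);print("slope",f[0],"x at -325",np.polyval(f,-325))
print("ends",cast(c,[[x0,st[i][1]],[x0,st[i][1]+st[i][3]]],217).tolist());s=readout.state();print(s["time_s"],s["force"])
E
python3 - <<'E'
from h import *
claw.gripper_to(1.0)
q=R.from_quat(readout.state()["tool_rot"]);p=readout.state()["tool_pos"]
r.servo_line(list(p+[0,0,110]),None,120)
go([556,-340,430],0.0); r.wait(.2)
E
python3 chk.py
```

```text
[ 316   44   24  192 4110]
width along [23.44 21.94 23.43 22.9  22.35 22.86 22.29 21.68]
axis x,y [[556.1163852274731, -239.13054238351958], [556.1413339144008, -261.4152110254472], [555.6578333562381, -284.6573363583458], [555.1532620088083, -308.92002869786745], [554.6260364677378, -334.27201700062363], [554.6188925361632, -360.7879466729334], [555.1686643038157, -388.54957405441536], [554.6037455449559, -417.6483984045272]]
slope 0.010220547124158586 x at -325 555.2169482790104
ends [[556.0997145188908, -230.4869085021001, 217.0], [556.3215268967622, -429.5291194978957, 217.0]]
28.8583 [ 0.34 -0.36 -0.4 ]
```

The dowel is back in line with where it lay: x matches, yaw is within 0.001 rad, measured length is 199 mm, and it sits ~5 mm off centre. Handing in.

```bash
python3 -c "
from station import r
print(r.close_job())"
```

```text
the job is handed in; nothing more can be done
None
```

I've handed the job in: the piston lies in the tray, the dowel is back across both rests about 5 mm off centre, and the arm never went near the cup, mortar or bottles; no verdict came back on hand-in.

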